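# Seat the roller head in the fixture and throw both toggle clamps

### The job

Push the loose roller head straight back along the fixture plate until its back edge sits flush against the stop rail, with both toggle clamps still open. Then push the handle of each toggle clamp inwards, over centre, until it snaps shut and locks the head down. Push with the fingers only: do not lift or tip the head, and leave the other things on the bench where they are.

Things in the scene. Friction and masses are not known exactly. Their poses are not given: they have to be found in the camera images.
- fixture: flat aluminium fixture plate fixed on the bench, 210 mm (its x) by 440 mm (its y), 15 mm thick; origin at the centre of its underside on the mat; its x points away from the robot towards the stop rail, its y to the left. The toggle clamps stand at its left and right, their bodies 46 mm wide along x and, from y = 107 mm out to 181 mm, up to 66 mm above the mat.
- stop (a point): middle of the stop rail's face at plate height (fixture x = 70 mm, 15 mm above the mat); the steel rail runs along the fixture's y, 170 mm long, 26 mm high above the plate, 16 mm thick, and faces the robot
- head: loose roller head of a lab shaker, 0.6 kg, on the plate between the clamps: aluminium base 90 (x) by 200 (y) by 6 mm, origin at the centre of its underside, x towards the stop; upright end plates at y = +-56 mm, 87 mm tall, a black roller of 42 mm diameter between them, 66 mm up. The pads press on the base's ears outside the end plates. It starts 25 to 55 mm short of the stop, a little askew.
- head_lip (a point): middle of the front lip's outer face: an upright strip along the front edge of the base plate, 116 mm long, 30 mm high above the fixture plate; this point is 45 mm in front of the head's origin and 15 mm above its underside; the place to push. The head slides with 3 to 8 N.
- head_back_left (a point): lower back edge of the head near its left end (x = 45, y = 95 mm of the head)
- head_back_right (a point): lower back edge of the head near its right end (x = 45, y = -95 mm of the head)
- left_clamp (a joint): handle of the left toggle clamp: 0 open (leaning outwards, away from the head, its axis 34 deg above level), grows as it is pushed inwards, 1.15 locked against its stop (10 deg inwards of upright). A spring holds it open below about 0.6 and drives it on to locked above; dead centre is at 1.10. It starts with 3.5 N square to the grip's end, 6 to 8 N if pushed level.
- left_pivot (a point): pivot of the left handle, fixed on the clamp: fixture x = 25, y = 165 mm, 57 mm above the mat. The handle swings in the fixture's plane x = 25 mm, about an axis along the fixture's x.
- left_grip_end (a point): centre of the round end of the left handle's black grip, 96 mm from the pivot; the grip is a round bar of 18 mm diameter, 78 mm long, ending 9 mm beyond this point. Open, the point lies 80 mm further out than the pivot and 111 mm above the mat; locked, 17 mm further in than the pivot and 152 mm above the mat.
- left_arm: 50 mm bar of the left clamp with a rubber-tipped spindle, 13 mm in diameter, under its end. The linkage turns the bar with the handle: upright when open (top 97 mm above the mat), level when locked, the rubber then pressing on the head's left ear at fixture y = 80 mm. This origin is the bar's pivot: fixture x = 25, y = 120 mm, 47 mm above the mat.
- right_clamp (a joint): handle of the right toggle clamp: 0 open (leaning outwards, away from the head, its axis 34 deg above level), grows as it is pushed inwards, 1.15 locked against its stop (10 deg inwards of upright). A spring holds it open below about 0.6 and drives it on to locked above; dead centre is at 1.10. It starts with 3.5 N square to the grip's end, 6 to 8 N if pushed level.
- right_pivot (a point): pivot of the right handle, fixed on the clamp: fixture x = 25, y = -165 mm, 57 mm above the mat. The handle swings in the fixture's plane x = 25 mm, about an axis along the fixture's x.
- right_grip_end (a point): centre of the round end of the right handle's black grip, 96 mm from the pivot; the grip is a round bar of 18 mm diameter, 78 mm long, ending 9 mm beyond this point. Open, the point lies 80 mm further out than the pivot and 111 mm above the mat; locked, 17 mm further in than the pivot and 152 mm above the mat.
- right_arm: 50 mm bar of the right clamp with a rubber-tipped spindle, 13 mm in diameter, under its end. The linkage turns the bar with the handle: upright when open (top 97 mm above the mat), level when locked, the rubber then pressing on the head's right ear at fixture y = -80 mm. This origin is the bar's pivot: fixture x = 25, y = -120 mm, 47 mm above the mat.
- spare_roller_a: a spare black rubber roller, spool-shaped, 38 mm in diameter and 58 mm tall, standing upright on the front left corner of the fixture plate; origin at the middle of its underside; not to be disturbed
- spare_roller_b: another spare roller like it, standing on the mat beyond the fixture; origin at the middle of its underside; not to be disturbed
- clamp_knob: a round black knob, 30 mm in diameter and 26 mm tall, standing on the front right corner of the fixture plate; origin at the middle of its underside; not to be disturbed
- screwdriver: a screwdriver lying on the mat between the robot and the fixture, to the right; origin at the middle of its underside; not to be disturbed
- screw_jar: a clear screw jar with a steel cap, 56 mm in diameter and 60 mm tall, on the mat to the left, nearer the robot than the fixture; origin at the middle of its underside; not to be disturbed
- cleaner_bottle: a white plastic bottle, 60 mm in diameter and 150 mm tall, standing left of the fixture; origin at the middle of its underside; not to be disturbed
- hex_key: an L-shaped hex key, 100 mm long, lying flat beyond the fixture; origin at the middle of its underside; not to be disturbed
Things that resemble listed ones, but are neither listed nor needed, are in the scene too. Leave any purple or yellow look-alike of the head alone.

How it is judged:
By the outcome, as a careful person would: the job done as asked, in the order asked, and still so for the second after the job is handed in, with the robot touching nothing.
It also fails if it takes over 69 s, if anything falls off the work surface, if the arm or the gripper's body presses on something with over 40 N, if the wrist force passes 120 N, or if a joint passes its speed limit or range.

### The arm

A 6-joint arm with a two-finger parallel gripper is mounted at the origin on the work surface. World frame = base frame: x ahead of the robot, y to its left, z up, the work surface at z = 0. Lengths are in m, angles in degrees, forces in N, time in s.
With the tool pointing down it reaches from about 0.35 to 0.875 m from the base axis. Payload 4.2 kg.
Tool frame: the origin (TCP) lies on the front face of the gripper's body, between the roots of the fingers; the fingertips stand finger_overhang ahead of it and the grasp point (between the pads) lies 51 mm ahead of it (finger_overhang is the distance from the TCP to the fingertips, in m); z points along the fingers, y is the line along which they close (so a half turn about z gives the same grasp; the last joint's range is limited). The gripper opens to 87 mm and grips with 3 to 60 N. Pads are 19 mm wide; open, the fingers measure 117 mm over their backs; the gripper's body (75 mm by 190 mm) begins 51 mm behind the grasp point.
Start: joints at [79.905, 22.042, 0.453, 0, -68.411, -14.817], TCP at [0.263, 0.567, 0.292] pointing down, gripper open.
Joint ranges: [-179.83, 179.83], [-69.29, 118.12], [-61.27, 80.66], [-181.25, 117.63], [-171.15, -9.14], [-177.46, 177.46]. Speed limits (degrees/s): [159.86, 159.86, 180, 180, 180, 180].

### API

Orientations are given as a 3x3 rotation matrix whose columns are the frame's x, y, z axes.
In Python, from station import sense, capture, camera_model, finish_job, finger_overhang gives the robot as it stands. The module is installed in compiled form; this text tells all that it offers.
- The arm moves only by the tool jog_arm, never from a script. Its argument "rows" is a list that holds one entry, the list of rows, each a list of 4 numbers: the shift along the tool's x, y, z in m, then the turn about the tool's z in rad. A call has 1 to 20 rows; each row shifts and turns the commanded pose from where the row before left it, along the tool's axes as they then stand; what a row does not reach is not made up. A row lasts 1/8 s, in which the tool goes at most 62.5 mm and 10.7 degrees, less where a joint would pass 70% of its speed; a pose out of reach is approached as far as the arm can. A call is refused whole if a number of a shift passes 0.0625 or a number of a turn 0.188, either way. A call with a gripper value outside its range is refused whole. "claw" is the opening, from 0 (shut) to 1 (fully open), set as the call begins (left out, the last holds). The fingers move at their own pace and stop on an object; the grip force is fixed at half the most. Time passes only in rows, so rows that do not move let the fingers close. It gives the time, the measured TCP pose, the force, the opening and the grip force at its end, in the units of the state.
- sense(): the state, without advancing time (a new reading comes with each control period).
- capture(name): name is "scene" or "top" or "wrist"; returns the picture (480x640x3 uint8, red, green, blue); there is no depth.
- camera_model(name): a dict with "fovy" (degrees; the focal length in pixels is half the picture's height over the tangent of half this angle, whatever the lens; pixels are square), "cx", "cy" (the principal point, pixels), "eye" and "rotation" of the camera in the world. Camera axes: x right, y down, z forward; pixel columns grow to the right and rows downward; lengths in m; the calibration is good to about 2 mm. A picture is of the moment at which its call begins: read the wrist's pose just before it. camera_model takes no time and is no camera call; for the wrist camera it gives the pose at the moment of the call.
- finish_job(): hands the job in; it is judged then, once.
The state is a dict: "time_s": time; "joints": joint angles; "joint_velocities": joint speeds; "effort": joint torques, N m; "tcp_pos": TCP position; "ee_rot": TCP orientation; "wrist_force": force on the tool from outside, world axes, zero at the start; "moment": the same for the moment, N m; "gripper_width": opening from 0.0 (shut) to 1.0 (fully open); "gripper_force": force on a finger pad.
Only numpy, scipy, OpenCV 4.12 (cv2) and the standard library are available. Lean on these libraries where they do the work, as an engineer would, in place of code of your own. Each camera call takes 0.05 s, during which the arm holds its last target. There are 200 camera calls.

## Working session

There is one attempt and no reset: what is moved stays moved. The work goes in short steps, Python scripts to look and compute and a tool call to move; the robot and the scene stay as the last step left them, time stands still between calls to the robot, and variables do not carry over. Pictures are saved under pics/ and viewed, at most 10 in all, crops included, and the job is handed in when it is done.

Besides the shell and the picture viewer there is one more tool, called by a JSON object that holds its "op" and its "data", one argument or row to a line. jog_arm: Moves the arm, as the interface text tells. Its arguments: {"type":"object","properties":{"rows":{"type":"array"},"claw":{"type":"number"}},"required":["rows"]}

```bash
mkdir -p pics
python3 - <<'E'
from station import *
import cv2,numpy as np
s=sense();print({k:np.round(v,3).tolist() for k,v in s.items()},finger_overhang)
for n in("scene","top"):
    im=capture(n);cv2.imwrite(f"pics/{n}0.png",im[:,:,::-1]);m=camera_model(n);print(n,{k:np.round(v,4).tolist() if not isinstance(v,str) else v for k,v in m.items()})
E
```

```text
{'time_s': 0.0, 'joints': [79.904, 22.092, 0.379, -0.03, -68.412, -14.816], 'joint_velocities': [0.047, -0.002, -0.07, 0.098, -0.02, 0.096], 'effort': [0.0, -39.067, 18.741, 4.22, 0.011, -0.0], 'tcp_pos': [0.263, 0.566, 0.291], 'ee_rot': [[0.907, -0.421, -0.001], [-0.421, -0.907, -0.002], [0.0, 0.002, -1.0]], 'wrist_force': [-0.648, 0.083, -0.212], 'moment': [0.011, -0.026, -0.03], 'gripper_force': 0.0, 'gripper_width': 1.001} 0.0697
scene {'fovy': 48.3795, 'cx': 321.0111, 'cy': 235.7431, 'eye': [1.2325, 0.7465, 0.912], 'rotation': [[-0.6819, 0.4644, -0.5651], [0.7314, 0.4459, -0.516], [0.0123, -0.7651, -0.6437]]}
top {'fovy': 54.0193, 'cx': 312.2063, 'cy': 236.5436, 'eye': [0.2812, 0.0602, 1.3515], 'rotation': [[-0.0081, -0.9838, 0.1792], [-0.9998, 0.011, 0.015], [-0.0168, -0.1791, -0.9837]]}
```

View pics/top0.png

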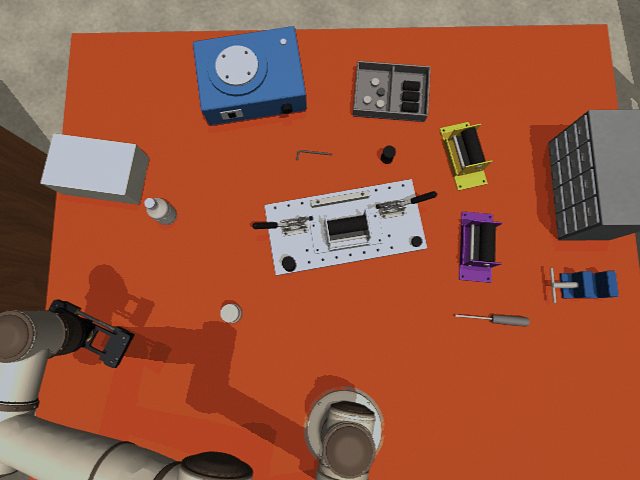

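View pics/scene0.png

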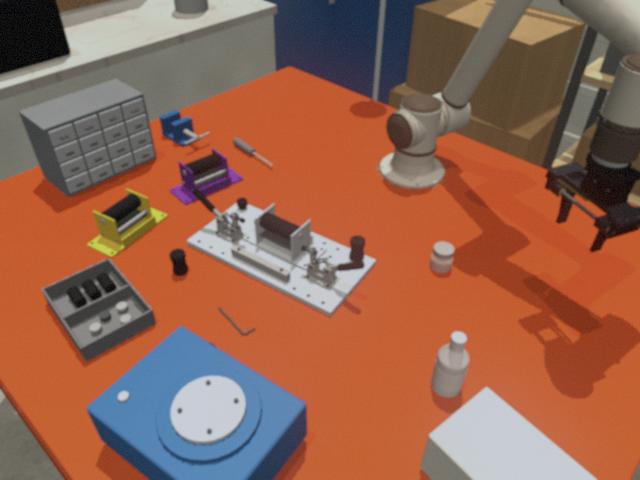

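The top view shows the white fixture plate, corners about (265,205), (413,180), (427,248) and (275,274). The head with the aluminium frame sits on it at about (347,229), between the clamps. There are three head-like objects: silver (347,229), purple (478,246) and yellow (466,155). The silver one is on the plate between the clamps, so it is the one meant. The crop below should confirm this while I measure the plate.

```bash
cat > h.py <<'E'
import cv2,numpy as np
from station import *
def ray(n,px,z,m=None):
    m=m or camera_model(n);f=240/np.tan(np.radians(m["fovy"])/2)
    d=np.array(m["rotation"])@np.array([(px[0]-m["cx"])/f,(px[1]-m["cy"])/f,1.]);e=np.array(m["eye"])
    return e+d*(z-e[2])/d[2]
def proj(n,p,m=None):
    m=m or camera_model(n);f=240/np.tan(np.radians(m["fovy"])/2)
    c=np.array(m["rotation"]).T@(np.array(p)-np.array(m["eye"]));return np.array([m["cx"]+f*c[0]/c[2],m["cy"]+f*c[1]/c[2]])
E
python3 - <<'E'
from h import *
im=cv2.imread("pics/top0.png");hsv=cv2.cvtColor(im,cv2.COLOR_BGR2HSV)
mk=((hsv[:,:,1]<90)&(hsv[:,:,2]>110)).astype(np.uint8)*255
roi=np.zeros_like(mk);roi[165:285,255:440]=mk[165:285,255:440]
roi=cv2.morphologyEx(roi,cv2.MORPH_OPEN,np.ones((5,5)))
c=max(cv2.findContours(roi,0,1)[0],key=cv2.contourArea)
ap=cv2.approxPolyDP(cv2.convexHull(c),4,True)[:,0];print(ap.tolist())
# plate side lines: fit hull points on each side in world at z=.015
pts=np.array([ray("top",p,.015)[:2] for p in c[:,0]],np.float32)
r=cv2.minAreaRect(pts);print("rect",r,cv2.boxPoints(r).tolist())
a=cv2.resize(im[170:280,255:440],None,fx=4.3,fy=4.3,interpolation=cv2.INTER_CUBIC);cv2.imwrite("pics/topcrop.png",a)
E
```

```text
[[411, 180], [423, 231], [413, 250], [275, 274], [265, 205]]
rect ((0.5548734664916992, -0.012384146451950073), (0.20985381305217743, 0.4412422180175781), 9.5344877243042) [[0.4148520529270172, 0.18780909478664398], [0.4879399836063385, -0.24733783304691315], [0.6948949098587036, -0.21257738769054413], [0.6218069791793823, 0.222569540143013]]
```

View pics/topcrop.png

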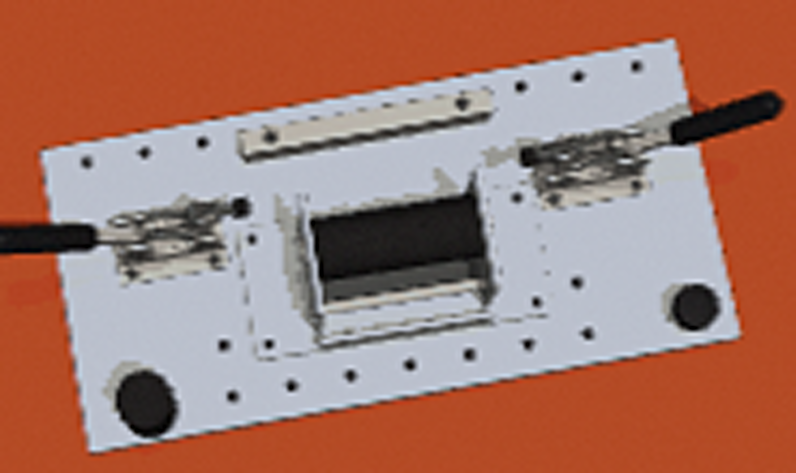

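The crop confirms it: the silver head lies between the two open clamps, and its front edge runs from about (314,253) to (382,243) in the full picture. The rail face is ahead of it, roller a is at front left and the knob at front right. The measured plate is 209.9 x 441 mm, against 210 x 440 given. It is centred at (0.555, -0.012) with a yaw of 9.53°. I'll turn the tool square to the fixture and move it in front of the head, high above the bench.

{"op": "jog_arm", "data": {
  "rows": [
    [[0, 0, 0, -0.15], [0, 0, 0, -0.15], [0, 0, 0, -0.15], [0, 0, 0, -0.15], [0.0065, 0.044, 0, 0], [0.0065, 0.044, 0, 0], [0.0065, 0.044, 0, 0], [0.0065, 0.044, 0, 0], [0.0065, 0.044, 0, 0], [0.0065, 0.044, 0, 0], [0.0065, 0.044, 0, 0], [0.0065, 0.044, 0, 0], [0.0065, 0.044, 0, 0], [0.0065, 0.044, 0, 0], [0.0065, 0.044, 0, 0], [0.0065, 0.044, 0, 0], [0.0065, 0.044, 0, 0], [0.0065, 0.044, 0, 0]]
  ],
  "claw": 0.6
}}

```text
time_s: 2.35
tcp_pos: [0.4543, -0.0273, 0.2921]
ee_rot: [[0.986, 0.164, -0.0], [0.164, -0.986, 0.0], [-0.0, -0.0, -1.0]]
wrist_force: [0.1, 0.9, 0.5]
gripper_width: 0.601
gripper_force: 0.0
```

```bash
cat >> h.py <<'E'
C=np.array([.5549,-.0124]);A=np.radians(9.53);R=np.array([[np.cos(A),-np.sin(A)],[np.sin(A),np.cos(A)]])
def fx(p): return R.T@(np.array(p)[:2]-C)
def st():
    s=sense();r=s["ee_rot"];print("t",s["time_s"],"uv",np.round(fx(s["tcp_pos"])*1e3,1),"z",round(s["tcp_pos"][2]*1e3,1),"yaw",round(float(np.degrees(np.arctan2(r[1][0],r[0][0]))),2),"tilt",np.round(np.array(r)[:,2],3),"F",np.round(R.T@np.array(s["wrist_force"])[:2],1),round(s["wrist_force"][2],1),"w",s["gripper_width"])
E
python3 - <<'E'
from h import *
st();m=camera_model("wrist");im=capture("wrist");cv2.imwrite("pics/w1.png",im[:,:,::-1]);import json
json.dump({k:np.array(v).tolist() for k,v in m.items() if not isinstance(v,str)},open("w1.json","w"));print(np.round(m["eye"],3),m["rotation"])
print("bottle",fx(ray("top",(153,204),.15)))
E
```

```text
t 2.35 uv [-101.6    2. ] z 292.1 yaw 9.47 tilt [-0.  0. -1.] F [0.3 0.8] 0.5 w 0.6011016402827813
[ 0.521 -0.017  0.385] [[ 0.16522313 -0.95488986 -0.24675227]
 [-0.98625509 -0.16034627 -0.03987448]
 [-0.00149007  0.24994887 -0.96825789]]
bottle [0.12146602 0.49778184]
```

View pics/w1.png

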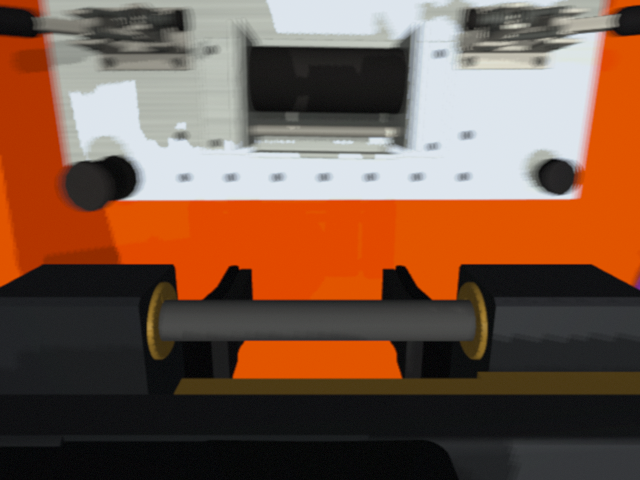

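The wrist view shows the head at about (327,100), with the front of its lip at rows 130–153, columns 247–408. The plate's front edge is at row 199, the roller at (100,183) and the knob at (556,177). Next I'll turn these into fixture coordinates and check them against the known plate edge.

Run:
```python
from h import *
import json
m=json.load(open("w1.json"))
for nm,p,z in [("edgeL",(110,199),.015),("edgeR",(540,199),.015),("lip botL",(249,150),.015),("lip botR",(406,153),.015),("lip topL",(250,128),.045),("lip topR",(400,126),.045),("rollTop a",(85,185),.073),("knob top",(557,176),.041)]: print(nm,np.round(fx(ray("w",p,z,m))*1e3,1))
for nm,p,z in [("baseFL",(258,358),.021),("baseFR",(548,315),.021),("baseBL",(245,230),.021),("railFaceL",(245,160),.015),("railFaceR",(493,120),.015),("gripL",(0,240),.111),("gripR",(775,103),.111)]: print(nm,np.round(fx(ray("top",(p[0]/4.3+255-.4,p[1]/4.3+170-.4),z))*1e3,1))
```

```text
edgeL [-102.9  182.3]
edgeR [-102.9 -192.6]
lip botL [-60.7  59.3]
lip botR [-63.3 -73.9]
lip topL [-41.9  53.2]
lip topR [-40.4 -62.1]
rollTop a [-81.7 170.9]
knob top [ -79.4 -190.1]
baseFL [-63.2  98.3]
baseFR [-68.7 -96.5]
baseBL [23.8 91.8]
railFaceL [72.9 83.2]
railFaceR [ 70.5 -87.6]
gripL [ 25.6 245.8]
gripR [  26.2 -249.7]
```

The edges and known points agree to within about 2 mm: the rail face reads 70–73 mm and the grips |y| 246–250 mm. The head's front edge is at u = -63 (left) and -69 (right), about 45 mm short of the stop and turned roughly -1.6°. I'll come down with the tips at 36 mm, which overlaps the lip and keeps the gripper body above the 102 mm head. Then I'll creep forward.

{"op": "jog_arm", "data": {
  "rows": [
    [[0, 0, 0.031, 0], [0, 0, 0.04, 0], [0, 0, 0.04, 0], [0, 0, 0.04, 0], [0, 0, 0.025, 0], [0, 0, 0.01, 0], [0, 0, 0, 0], [0.004, 0, 0, 0], [0.004, 0, 0, 0], [0.004, 0, 0, 0], [0.004, 0, 0, 0], [0.004, 0, 0, 0], [0.004, 0, 0, 0], [0.004, 0, 0, 0]]
  ]
}}

```text
time_s: 4.15
tcp_pos: [0.4803, -0.0217, 0.1058]
ee_rot: [[0.987, 0.163, -0.005], [0.163, -0.987, -0.001], [-0.005, 0.0, -1.0]]
wrist_force: [-4.4, -1.7, 2.7]
gripper_width: 0.604
gripper_force: 2.3
```

Run:
```python
from h import *
st();im=capture("wrist");cv2.imwrite("pics/w2.png",im[:,:,::-1])
```

```text
t 4.15 uv [-75.1   3.2] z 105.8 yaw 9.4 tilt [-0.005 -0.001 -1.   ] F [-4.6 -0.9] 2.7 w 0.6037321177518918
```

View pics/w2.png

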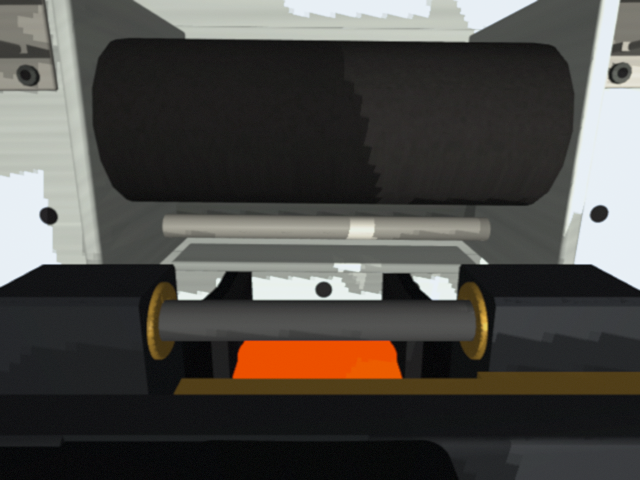

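The picture shows the lip's top edge (row 240, columns 190–465) against both fingers, with the roller level. The wrist reads about 4.6 N, so contact is made as expected, and I'll keep pushing.

{"op": "jog_arm", "data": {
  "rows": [
    [[0.004, 0, 0, 0], [0.004, 0, 0, 0], [0.004, 0, 0, 0], [0.004, 0, 0, 0], [0.004, 0, 0, 0], [0.004, 0, 0, 0], [0.004, 0, 0, 0], [0.004, 0, 0, 0], [0.004, 0, 0, 0]]
  ]
}}

```text
time_s: 5.32
tcp_pos: [0.5177, -0.0152, 0.1062]
ee_rot: [[0.986, 0.164, -0.0], [0.164, -0.986, 0.0], [-0.0, -0.0, -1.0]]
wrist_force: [-2.1, -0.2, -2.4]
gripper_width: 0.598
gripper_force: 1.0
```

Run:
```python
from h import *
st()
```

```text
t 5.325 uv [-37.2   3.4] z 106.2 yaw 9.46 tilt [-0.  0. -1.] F [-2.1  0.2] -2.4 w 0.5975422470565173
```

{"op": "jog_arm", "data": {
  "rows": [
    [[0.002, 0, 0, 0], [0.002, 0, 0, 0], [0.001, 0, 0, 0], [0.001, 0, 0, 0], [0, 0, 0, 0]]
  ]
}}

```text
time_s: 5.95
tcp_pos: [0.5235, -0.0143, 0.1063]
ee_rot: [[0.986, 0.164, 0.0], [0.164, -0.986, 0.0], [0.0, 0.0, -1.0]]
wrist_force: [-2.2, -0.6, -0.3]
gripper_width: 0.6
gripper_force: 1.2
```

{"op": "jog_arm", "data": {
  "rows": [
    [[0.001, 0, 0, 0], [0.001, 0, 0, 0], [0.001, 0, 0, 0], [0, 0, 0, 0]]
  ]
}}

```text
time_s: 6.45
tcp_pos: [0.5252, -0.014, 0.1063]
ee_rot: [[0.986, 0.164, -0.003], [0.164, -0.986, -0.001], [-0.003, 0.0, -1.0]]
wrist_force: [-6.3, -0.4, 3.3]
gripper_width: 0.599
gripper_force: 2.9
```

Run:
```python
from h import *
st()
```

```text
t 6.45 uv [-29.6   3.3] z 106.3 yaw 9.46 tilt [-0.003 -0.001 -1.   ] F [-6.2  0.7] 3.3 w 0.5993464129288337
```

{"op": "jog_arm", "data": {
  "rows": [
    [[0.001, 0, 0, 0], [0.001, 0, 0, 0], [0, 0, 0, 0]]
  ]
}}

```text
time_s: 6.82
tcp_pos: [0.5256, -0.0141, 0.1062]
ee_rot: [[0.986, 0.164, -0.007], [0.164, -0.986, -0.001], [-0.007, 0.0, -1.0]]
wrist_force: [-9.7, -0.2, 6.4]
gripper_width: 0.598
gripper_force: 4.6
```

Run:
```python
from h import *
st()
```

```text
t 6.825 uv [-29.1   3.2] z 106.2 yaw 9.46 tilt [-0.007 -0.001 -1.   ] F [-9.6  1.4] 6.4 w 0.5980363979340886
```

{"op": "jog_arm", "data": {
  "rows": [
    [[0.001, 0, 0, 0], [0.001, 0, 0, 0], [0, 0, 0, 0]]
  ]
}}

```text
time_s: 7.2
tcp_pos: [0.526, -0.0142, 0.1059]
ee_rot: [[0.986, 0.164, -0.011], [0.164, -0.986, -0.002], [-0.011, 0.0, -1.0]]
wrist_force: [-12.4, -0.7, 8.8]
gripper_width: 0.601
gripper_force: 6.1
```

Run:
```python
from h import *
st()
im=capture("scene")[:,:,::-1];cv2.imwrite("pics/s2full.png",im)
cv2.imwrite("pics/s2.png",cv2.resize(im[190:320,180:390],None,fx=3.8,fy=3.8,interpolation=cv2.INTER_CUBIC))
```

```text
t 7.2 uv [-28.8   3. ] z 105.9 yaw 9.44 tilt [-0.011 -0.002 -1.   ] F [-12.3   1.3] 8.8 w 0.6005719127160208
```

View pics/s2.png

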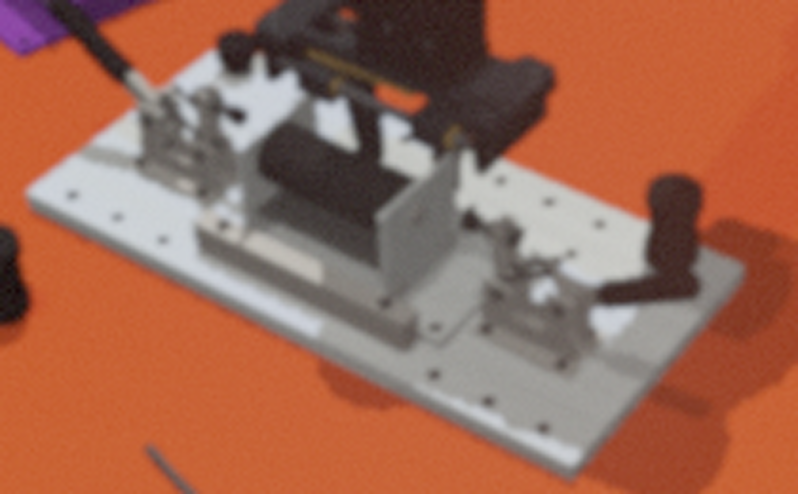

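The crop shows the head's base against the back of the rail along its length, with its left ear just beyond the rail end at (440,335). Both clamps are open. I'll back off, rise and check flushness from above.

{"op": "jog_arm", "data": {
  "rows": [
    [[-0.005, 0, 0, 0], [-0.01, 0, 0, 0], [-0.02, 0, 0, 0], [0, 0, -0.03, 0], [0, 0, -0.04, 0], [0, 0, -0.04, 0], [0, 0, -0.03, 0], [0, 0, -0.01, 0], [0, 0, 0, 0], [0, 0, 0, 0]]
  ],
  "claw": 0
}}

```text
time_s: 8.5
tcp_pos: [0.4952, -0.019, 0.2548]
ee_rot: [[0.986, 0.164, -0.002], [0.164, -0.986, -0.0], [-0.002, -0.0, -1.0]]
wrist_force: [0.2, 0.5, -1.0]
gripper_width: 0.004
gripper_force: 0.0
```

Run:
```python
from h import *
import json
st();m=camera_model("wrist");im=capture("wrist");cv2.imwrite("pics/w3.png",im[:,:,::-1])
json.dump({k:np.array(v).tolist() for k,v in m.items() if not isinstance(v,str)},open("w3.json","w"))
for v in(.085,-.085):
  for u,z in((.07,.015),(.07,.041)): print(u,v,z,np.round(proj("w",[*(C+R@np.array([u,v])),z],m),1))
```

```text
t 8.5 uv [-60.    3.4] z 254.8 yaw 9.45 tilt [-0.002 -0.    -1.   ] F [0.3 0.5] -1.0 w 0.0041562855332256685
0.07 0.085 0.015 [201.7  26.2]
0.07 0.085 0.041 [191.3  18.1]
0.07 -0.085 0.015 [440.8  26. ]
0.07 -0.085 0.041 [451.9  17.9]
```

View pics/w3.png

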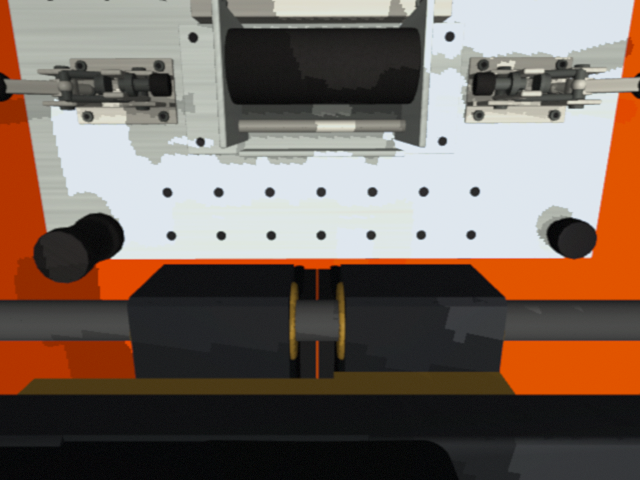

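The base's back edge (row 24) meets the rail evenly at both ends, (193,23) and (452,23), so the head is flush. The clamps are still open. Next I'll go outside the left handle's grip end.

{"op": "jog_arm", "data": {
  "rows": [
    [[0.01, -0.035, 0, 0], [0.01, -0.035, 0, 0], [0.01, -0.035, 0, 0], [0.011, -0.035, 0, 0], [0.011, -0.035, 0, 0], [0.011, -0.035, 0, 0], [0.011, -0.035, 0, 0], [0.011, -0.035, 0, 0], [0, 0, 0, 0], [0, 0, 0.025, 0], [0, 0, 0.03, 0], [0, 0, 0.02, 0], [0, 0, 0.01, 0], [0, 0, 0, 0]]
  ],
  "claw": 0
}}

```text
time_s: 10.3
tcp_pos: [0.5333, 0.2706, 0.1704]
ee_rot: [[0.986, 0.164, -0.001], [0.164, -0.986, -0.001], [-0.002, 0.001, -1.0]]
wrist_force: [-0.5, 0.1, 0.5]
gripper_width: 0.003
gripper_force: 0.0
```

Run:
```python
from h import *
st()
```

```text
t 10.3 uv [ 25.6 282.7] z 170.4 yaw 9.44 tilt [-0.001 -0.001 -1.   ] F [-0.5  0.2] 0.5 w 0.00344968980884992
```

{"op": "jog_arm", "data": {
  "rows": [
    [[0, 0.005, 0, 0], [0, 0.005, 0, 0], [0, 0.005, 0, 0], [0, 0.005, 0, 0], [0, 0.005, 0, 0], [0, 0.005, 0, 0]]
  ]
}}

```text
time_s: 11.05
tcp_pos: [0.5376, 0.2478, 0.1735]
ee_rot: [[0.986, 0.164, 0.003], [0.164, -0.986, 0.013], [0.005, -0.012, -1.0]]
wrist_force: [-19.3, 26.4, 14.4]
gripper_width: 0.004
gripper_force: 14.8
```

Run:
```python
from h import *
st()
```

```text
t 11.05 uv [ 26.  259.4] z 173.5 yaw 9.45 tilt [ 0.003  0.013 -1.   ] F [-14.7  29.2] 14.4 w 0.0036717129886208208
```

The force is well above the expected 6–8 N, so I'm stopping to look, with scene and wrist views side by side in one picture.

Run:
```python
from h import *
a=capture("scene")[:,:,::-1];b=capture("wrist")[:,:,::-1]
cv2.imwrite("pics/s3f.png",a);cv2.imwrite("pics/w4f.png",b)
a=cv2.resize(a[180:320,290:430],(500,500),interpolation=cv2.INTER_CUBIC);b=cv2.resize(b,None,fx=300/640,fy=300/640)
o=np.zeros((500,800,3),np.uint8);o[:,:500]=a;o[:b.shape[0],500:]=b;cv2.imwrite("pics/c3.png",o)
for n in("scene",):print(proj(n,[*(C+R@np.array([.025,.245])),.111]))
```

```text
[360.98138062 263.98151026]
```

View pics/c3.png

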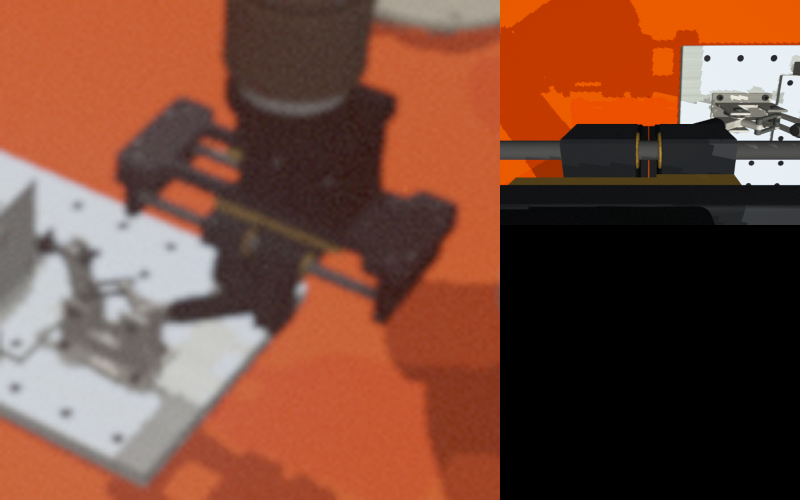

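The picture shows the gripper outside the left grip with the closed fingers at about (260,300) in the crop and nothing else touching. The force has upward and sideways parts, which suggests the narrow finger back is rubbing on the round grip end rather than pushing it cleanly. I'll back off and turn the tool 90° to use the flat side faces, 30 mm wide over both fingers. Then I'll push along the handle's arc.

{"op": "jog_arm", "data": {
  "rows": [
    [[0, -0.01, 0, 0], [0, -0.015, 0, 0], [0, -0.012, 0, 0], [0, 0, 0, 0.175], [0, 0, 0, 0.175], [0, 0, 0, 0.175], [0, 0, 0, 0.175], [0, 0, 0, 0.175], [0, 0, 0, 0.175], [0, 0, 0, 0.175], [0, 0, 0, 0.175], [0, 0, 0, 0.171], [0, 0, 0, 0]]
  ]
}}

```text
time_s: 12.78
tcp_pos: [0.5324, 0.2781, 0.1708]
ee_rot: [[0.166, -0.986, -0.001], [-0.986, -0.166, -0.001], [0.001, 0.001, -1.0]]
wrist_force: [-0.7, -0.4, -0.4]
gripper_width: 0.008
gripper_force: 0.0
```

Run:
```python
from h import *
import json
st();m=json.load(open("w3.json"))
for p in((30,87),(612,85)):print(np.round(fx(ray("w",p,.085,m))*1e3,1))
mm=camera_model("wrist");b=capture("wrist")[:,:,::-1];cv2.imwrite("pics/w5.png",b);json.dump({k:np.array(v).tolist() for k,v in mm.items() if not isinstance(v,str)},open("w5.json","w"))
print(proj("w",[*(C+R@np.array([.025,.245])),.111],mm))
```

```text
t 12.775 uv [ 25.9 290.2] z 170.8 yaw -80.45 tilt [-0.001 -0.001 -1.   ] F [-0.8 -0.3] -0.4 w 0.007720535357003451
[ 24.5 169.6]
[  25.4 -167.8]
[318.15110029 184.79993329]
```

View pics/w5.png

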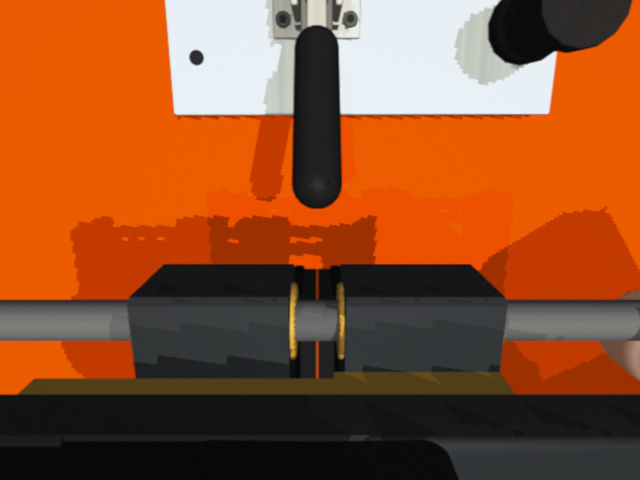

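The wrist view shows the left handle still open, its round end at (317,190) and in line with the closed fingers at column 317; (318,185) was predicted. I'll push along its arc.

{"op": "jog_arm", "data": {
  "rows": [
    [[0.007, 0, 0.005, 0], [0.008, 0, 0, 0], [0.006, 0, 0, 0], [0.003, 0, 0, 0], [0.003, 0, 0, 0], [0.003, 0, -0.003, 0], [0.003, 0, -0.004, 0], [0.003, 0, -0.004, 0]]
  ]
}}

```text
time_s: 13.82
tcp_pos: [0.5384, 0.2436, 0.1777]
ee_rot: [[0.165, -0.986, 0.001], [-0.986, -0.165, 0.002], [-0.002, -0.001, -1.0]]
wrist_force: [-1.7, 4.3, -0.6]
gripper_width: 0.003
gripper_force: 2.4
```

Run:
```python
from h import *
st()
```

```text
t 13.825 uv [ 26.1 255.1] z 177.7 yaw -80.51 tilt [ 0.001  0.002 -1.   ] F [-0.9  4.5] -0.6 w 0.0029517478151672278
```

Now it's a clean 4.5 N, so I'll continue along the arc.

{"op": "jog_arm", "data": {
  "rows": [
    [[0.0035, 0, -0.0035, 0], [0.0038, 0, -0.0033, 0], [0.0038, 0, -0.0033, 0], [0.0041, 0, -0.003, 0], [0.0041, 0, -0.003, 0], [0.0044, 0, -0.0025, 0], [0.0044, 0, -0.0025, 0], [0.0046, 0, -0.002, 0], [0.0046, 0, -0.002, 0], [0.0048, 0, -0.0014, 0], [0.0048, 0, -0.0014, 0], [0.005, 0, -0.001, 0], [0.005, 0, -0.001, 0]]
  ]
}}

```text
time_s: 15.45
tcp_pos: [0.5477, 0.1861, 0.2071]
ee_rot: [[0.164, -0.986, -0.0], [-0.986, -0.164, -0.0], [0.0, 0.0, -1.0]]
wrist_force: [-0.4, -0.5, 0.4]
gripper_width: 0.005
gripper_force: 0.0
```

Run:
```python
from h import *
st()
```

```text
t 15.45 uv [ 25.7 197. ] z 207.1 yaw -80.55 tilt [-0. -0. -1.] F [-0.5 -0.4] 0.4 w 0.004758210591768518
```

The spring has taken the handle ahead of the fingers. I'll follow up gently to check that it sits at its locked stop.

{"op": "jog_arm", "data": {
  "rows": [
    [[0.008, 0, 0, 0], [0.008, 0, 0, 0], [0.008, 0, 0, 0], [0.002, 0, 0, 0], [0.002, 0, 0, 0], [0.001, 0, 0, 0], [0.001, 0, 0, 0]]
  ]
}}

```text
time_s: 16.32
tcp_pos: [0.5524, 0.1585, 0.2071]
ee_rot: [[0.164, -0.986, 0.0], [-0.986, -0.164, 0.003], [-0.003, -0.001, -1.0]]
wrist_force: [-3.0, 7.1, 0.5]
gripper_width: 0.004
gripper_force: 4.1
```

Run:
```python
from h import *
st()
```

```text
t 16.325 uv [ 25.8 169. ] z 207.1 yaw -80.54 tilt [ 0.     0.003 -1.   ] F [-1.8  7.5] 0.5 w 0.004351022734062624
```

Contact came at v = 168.5 with the force rising at once, which is where the locked handle should be. I'll give it a small extra press, then back off, rise and go to the far side of the right handle.

{"op": "jog_arm", "data": {
  "rows": [
    [[0.001, 0, 0, 0], [0.001, 0, 0, 0], [-0.01, 0, 0, 0], [-0.012, 0, 0, 0], [0, 0, -0.03, 0], [0, 0, -0.03, 0], [0.03, 0, 0, 0], [0.05, 0, 0, 0], [0.05, 0, 0, 0], [0.05, 0, 0, 0], [0.05, 0, 0, 0], [0.05, 0, 0, 0], [0.05, 0, 0, 0], [0.05, 0, 0, 0], [0.05, 0, 0, 0], [0.03, 0, 0, 0], [0.017, 0, 0, 0], [0, 0, 0, 0], [0, 0, 0, 0]]
  ]
}}

```text
time_s: 18.7
tcp_pos: [0.6276, -0.2927, 0.2673]
ee_rot: [[0.165, -0.986, -0.0], [-0.986, -0.165, 0.0], [-0.0, 0.0, -1.0]]
wrist_force: [0.7, 0.5, 0.1]
gripper_width: 0.002
gripper_force: 0.0
```

Run:
```python
from h import *
st()
```

```text
t 18.7 uv [  25.3 -288.5] z 267.3 yaw -80.48 tilt [-0.  0. -1.] F [0.8 0.4] 0.1 w 0.0017725338415596394
```

{"op": "jog_arm", "data": {
  "rows": [
    [[0, 0, 0.03, 0], [0, 0, 0.035, 0], [0, 0, 0.025, 0], [0, 0, 0.0115, 0], [-0.007, 0, 0, 0], [-0.008, 0, 0, 0], [-0.005, 0, 0, 0], [-0.003, 0, 0, 0], [-0.003, 0, 0, 0], [-0.003, 0, -0.003, 0], [-0.003, 0, -0.004, 0], [-0.003, 0, -0.004, 0]]
  ]
}}

```text
time_s: 20.2
tcp_pos: [0.6224, -0.261, 0.1776]
ee_rot: [[0.164, -0.986, 0.002], [-0.986, -0.164, -0.003], [0.003, -0.002, -1.0]]
wrist_force: [1.5, -5.3, -0.2]
gripper_width: 0.004
gripper_force: 3.0
```

Run:
```python
from h import *
st()
```

```text
t 20.2 uv [  25.4 -256.3] z 177.6 yaw -80.56 tilt [ 0.002 -0.003 -1.   ] F [ 0.6 -5.5] -0.2 w 0.003895388028757151
```

The right side behaves the same, a clean 5.5 N. I'll follow the same arc.

{"op": "jog_arm", "data": {
  "rows": [
    [[-0.0035, 0, -0.0035, 0], [-0.0038, 0, -0.0033, 0], [-0.0038, 0, -0.0033, 0], [-0.0041, 0, -0.003, 0], [-0.0041, 0, -0.003, 0], [-0.0044, 0, -0.0025, 0], [-0.0044, 0, -0.0025, 0], [-0.0046, 0, -0.002, 0], [-0.0046, 0, -0.002, 0], [-0.0048, 0, -0.0014, 0], [-0.0048, 0, -0.0014, 0], [-0.005, 0, -0.001, 0], [-0.005, 0, -0.001, 0], [-0.008, 0, 0, 0], [-0.008, 0, 0, 0], [-0.008, 0, 0, 0], [-0.002, 0, 0, 0]]
  ]
}}

```text
time_s: 22.32
tcp_pos: [0.6082, -0.1769, 0.2066]
ee_rot: [[0.165, -0.986, 0.0], [-0.986, -0.165, 0.0], [0.0, -0.0, -1.0]]
wrist_force: [0.2, -0.0, 0.2]
gripper_width: 0.002
gripper_force: 0.0
```

Run:
```python
from h import *
st()
```

```text
t 22.325 uv [  25.4 -171. ] z 206.6 yaw -80.5 tilt [ 0.  0. -1.] F [ 0.2 -0. ] 0.2 w 0.0016479540456668335
```

{"op": "jog_arm", "data": {
  "rows": [
    [[-0.002, 0, 0, 0], [-0.001, 0, 0, 0], [-0.001, 0, 0, 0], [-0.001, 0, 0, 0]]
  ]
}}

```text
time_s: 22.82
tcp_pos: [0.6078, -0.1742, 0.2067]
ee_rot: [[0.164, -0.986, 0.001], [-0.986, -0.164, -0.003], [0.003, -0.0, -1.0]]
wrist_force: [1.6, -8.9, -2.0]
gripper_width: 0.007
gripper_force: 3.9
```

Run:
```python
from h import *
st()
```

```text
t 22.825 uv [  25.3 -168.4] z 206.7 yaw -80.56 tilt [ 0.001 -0.003 -1.   ] F [ 0.2 -9. ] -2.0 w 0.007478484228585932
```

It's at its stop too, at the mirrored position. I'll back off, retreat and make a final check with both cameras.

{"op": "jog_arm", "data": {
  "rows": [
    [[0.01, 0, 0, 0], [0.015, 0, 0, 0], [0, 0, -0.03, 0], [0, 0, -0.04, 0], [0, 0, -0.03, 0], [0, 0.04, 0, 0], [0, 0.045, 0, 0], [0, 0.045, 0, 0], [0, 0.04, 0, 0], [0, 0, 0, 0], [0, 0, 0, 0]]
  ]
}}

```text
time_s: 24.2
tcp_pos: [0.4444, -0.2256, 0.307]
ee_rot: [[0.164, -0.986, 0.001], [-0.986, -0.164, -0.0], [0.0, -0.001, -1.0]]
wrist_force: [0.4, 0.2, -0.2]
gripper_width: 0.007
gripper_force: 0.0
```

Run:
```python
from h import *
st()
a=capture("scene")[:,:,::-1];b=capture("top")[:,:,::-1];cv2.imwrite("pics/sf.png",a);cv2.imwrite("pics/tf.png",b)
o=np.zeros((600,800,3),np.uint8)
o[:,:420]=cv2.resize(b[130:290,240:352],(420,600),interpolation=3)
o[:300,:400]=cv2.resize(a[180:327,180:376],(400,300),interpolation=3)
o=np.zeros((600,800,3),np.uint8)
o[:,:]=0
x=cv2.resize(a[185:315,180:400],(800,473)[:2],interpolation=3)[:,:]
o=np.vstack([cv2.resize(a[185:315,180:400],(500,296),interpolation=3),cv2.resize(b[160:290,220:440],(500,296),interpolation=3)])
cv2.imwrite("pics/fin.png",o)
a0=cv2.imread("pics/top0.png");d=cv2.absdiff(a0,np.ascontiguousarray(b)).max(2)
for n,(x,y,r) in dict(rollA=(289,263,7),rollB=(388,155,9),knob=(416,242,6),drv=(490,319,38),jar=(231,313,12),bottle=(160,210,18),hex=(314,154,20),yel=(466,155,33),pur=(478,246,33)).items(): print(n,int((d[y-r:y+r,x-r:x+r]>40).sum()))
```

```text
t 24.2 uv [-144.3 -191.9] z 307.0 yaw -80.57 tilt [ 0.001 -0.    -1.   ] F [0.4 0.1] -0.2 w 0.007405933478526953
rollA 3
rollB 0
knob 62
drv 203
jar 101
bottle 0
hex 0
yel 0
pur 2759
```

View pics/fin.png

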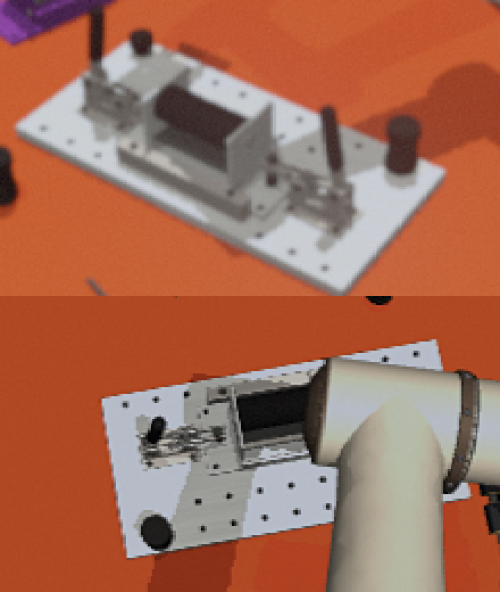

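The scene view shows both handles upright and locked, at about (96,40) and (332,140) in the picture. The clamp pads are on the ears, and the head's base is along the rail. The small items are in place: the remaining image differences come from the arm or its shadow covering the right side. I'm handing in.

```bash
python3 -c "
from station import *
print(finish_job())"
```

```text
the job is handed in; nothing more can be done
None
```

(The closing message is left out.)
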